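# Vent the gauge dry box and hold its sprung lid at the index

### The job

The green dry box on the bench keeps plug gauges. With its lid still shut, let air in by pressing the red mushroom plunger on its side deck right down to its stop for a moment and let it spring back up; then lift the sprung lid (it has a black T-handle) until the white bar on the lid's edge lies in line, end to end, with the orange index bar beside it. Finish while still holding the lid steady there with the fingers, do not let go; do not shift the index arm, and leave the other things on the bench where they are.

Things in the scene. Friction and masses are not known exactly. Their poses are not given: they have to be found in the camera images.
- dry_box: Dark green box standing fast on the bench, 205 (x) x 200 (y) mm, its rim 105 mm high; on its -y side a deck 65 mm wide and 90 mm high carries the red plunger. Origin: centre of its underside (the deck not counted); x points from its front (robot side) to its hinge side, y to the side with the index arm, z up.
- lid (a joint): Angle of the green lid, 196 x 204 x 12 mm, hinged along the box's far (+x) edge: 0 shut, grows as the front edge is lifted (turning about the box's +y axis), at most 1.5 rad. A spring pulls it shut; together with the lid's weight it takes about 0.9 N m to lift when shut and 1.3 N m at 0.75 rad: 5 to 8 N at the handle along its arc, up to 15 N if pushed straight up. It falls shut if let go.
- lid_hinge (a point): Middle of the hinge line of the lid (the line runs along the box's y), 90 mm behind the box's centre, 105 mm above the bench.
- lid_grip (a point): Middle of the T-handle's grip on the lid: a black round bar 14 mm in diameter and 50 mm long, lying along the box's y, its axis 35 mm above the lid's top face, on one thin central post 10 mm in diameter, 170 mm in front of the hinge line and 48 mm above it when shut. It can be pinched across its diameter or at its two ends (50 mm apart), and turns with the lid. Its frame is the lid's: z away from the lid's top face.
- lid_bar (a point): Centre of the white bar, 12 mm in diameter and 26 mm long, that sticks out along the box's y from the lid's +y edge, 150 mm in front of the hinge line. Its axes turn with the lid.
- index_bar (a point): Centre of the orange index bar, 12 mm in diameter and 30 mm long, along the box's y, on the thin dark index arm that turns about the same hinge line as the lid beside the box's +y wall, at the same 150 mm from it. When lid and index angles are equal, the white and orange bars are coaxial, end to end with a 4 mm gap. Its axes turn with the index arm. A steel arc of 105 mm radius stands beside the arm.
- index (a joint): Angle of the index arm, measured as the lid's: the lid is to be brought to this same value. Differs from start to start; 0.4 to 0.75 rad. Held by friction only.
- plunger (a joint): How far the red plunger is pressed down, m: 0 up, 0.010 at its stop. Spring: about 2.5 N at the start, 7.5 N at the stop; springs back up when released.
- plunger_top (a point): Top centre of the red mushroom head of the vent plunger, 34 mm in diameter, on the deck, 137 mm above the bench when up, 35 mm above its dark collar. It moves straight down.
- wax_tin_mid (a point): A bystander, half-way up: wax tin, loose on the bench; not to be moved.
- box_nails_mid (a point): A bystander, half-way up: small orange carton, loose on the bench; not to be moved.
- tape_elec_mid (a point): A bystander, half-way up: roll of black tape, loose on the bench; not to be moved.
- c_clamp_mid (a point): A bystander, half-way up: orange C-clamp, loose on the bench; not to be moved.
- spanner_17_mid (a point): A bystander, half-way up: open/ring spanner, loose on the bench; not to be moved.
- paint_brush_mid (a point): A bystander, half-way up: paint brush, loose on the bench; not to be moved.

How it is judged:
On the way, in this order (a step that is already met when the one before it is completed fails the run):
1. the plunger is pressed down to its stop (at least 8.5 of its 10 mm) with the lid shut (value of joint plunger above 0.0085 m and value of joint lid below 0.06 rad), for 0.2 s.
2. the plunger is up again and the lid still shut (value of joint plunger below 0.002 m and value of joint lid below 0.06 rad), for 0.1 s.
3. the lid is held by the fingers in line with the index (angle between the x axis of lid_bar and the x axis of index_bar, either way round below 0.07 rad and contact force between the fingers and lid above 1 N), for 0.3 s.
At the end, for the whole second after the job is handed in: The lid's angle is within 0.07 rad (4 degrees, about 10 mm at the bars) of the index arm's and steady, the fingers are carrying the lid (contact of more than 1 N), the plunger is up (all of step 3 and velocity of joint lid between -0.05 and 0.05 rad/s and value of joint plunger below 0.002 m); the arm keeps its last pose, push and grip.
It fails at once if the index arm is shifted (its bar moves more than 8 mm) (distance of index_bar from where it was at the start of the episode above 0.008 m).
It fails at once if a bystander is moved more than 20 mm (distance of any of wax_tin_mid, box_nails_mid, tape_elec_mid, c_clamp_mid, spanner_17_mid, paint_brush_mid from where it was at the start of the episode above 0.02 m).
It also fails if it takes over 40 s, if anything falls off the work surface, if the arm or the gripper's body presses on something with over 40 N, if the wrist force passes 120 N, or if a joint passes its speed limit or range.

### The arm

A 6-joint arm with a two-finger parallel gripper is mounted at the origin on a cart in front of the work surface, level with it; the furniture and walls round the work are solid. World frame = base frame: x ahead of the robot, y to its left, z up, the work surface at z = 0. Lengths are in m, angles in rad, forces in N, time in s.
With the tool pointing down it reaches from about 0.325 to 0.775 m from the base axis. Payload 5.5 kg.
Tool frame: the origin (TCP) lies between the finger pads; the fingertips stand ctrl.finger_overhang ahead of it and the grasp point (between the pads) is the TCP (ctrl.finger_overhang is the distance from the TCP to the fingertips, in m); z points along the fingers, y is the line along which they close (so a half turn about z gives the same grasp; the last joint's range is limited). The gripper opens to 85 mm and grips with 20 to 120 N. Pads are 22 mm wide; open, the fingers measure 114 mm over their backs; the gripper's body (76 mm by 85 mm) begins 54 mm behind the grasp point. The pads swing forward as they close: fully open they stand 13 mm farther back than shut.
Start: joints at [1.238, 0.091, 1.231, -0, 1.82, -0.057], TCP at [0.163, 0.577, 0.25] pointing down, gripper open.
Joint ranges: [-2.87, 2.87], [-0.86, 2.18], [0.17, 2.46], [-1.51, 4.65], [0.06, 2.69], [-2.65, 2.65]. Speed limits (rad/s): [2.57, 2.57, 3.01, 3.14, 3.14, 3.14].

### API

Orientations are given as a unit quaternion [x, y, z, w].
In Python, from plant import ctrl gives the robot as it stands.
- The arm moves only by the shell command python3 -m jog 'ROWS'. ROWS is JSON, one flat list of numbers, 7 for each row, row after row: the shift along the tool's x, y, z in units of 30 cm (1.0 is 30 cm), then the turn, a rotation vector about the tool's x, y, z in units of 360 degrees (1.0 is 360 degrees), then the opening, from 0 (shut) to 1 (fully open). A call has exactly 5 rows; each row is the pose to reach, as a shift and turn from the pose commanded when the call began, along the tool's axes at that moment, turning the shorter way round; what a row does not reach only later rows make up. A row lasts 1/8 s, in which the tool goes at most 62.5 mm and 10.7 degrees, less where a joint would pass 70% of its speed; a pose out of reach is approached as far as the arm can. A call with a number of a shift or a turn outside -1 to 1 is refused whole. A call with a gripper value outside its range is refused whole. The fingers move at their own pace and stop on an object; the grip force is fixed at half the most. Time passes only in rows, so rows that repeat a pose let the fingers close, or fill a call up. It gives the time, the measured TCP pose, the force, the opening and the grip force at its end, in the units of the state.
- ctrl.state(): the state, without advancing time (a new reading comes with each control period).
- ctrl.camera(name): name is "scene" or "side" or "wrist"; returns the picture (420x560x3 uint8, red, green, blue); there is no depth.
- ctrl.camera_info(name): a dict with "K" (3x3 intrinsics, pixels), "T" (4x4, takes a point from camera to world coordinates); the wrist camera has in their place "hand_eye" (4x4, takes a point from camera to tool coordinates, whose origin is the TCP and whose axes are the flange's). Camera axes: x right, y up, looking along -z (the intrinsics and any distortion apply to the point x, -y, -z); pixel columns grow to the right and rows downward; lengths in m; the calibration is good to about 2 mm. A picture is of the moment at which its call begins: read the wrist's pose just before it. camera_info takes no time and is no camera call.
- ctrl.finish_job(): hands the job in; it is judged then, once.
Trained networks look in the newest picture that a camera, given by its name, has taken for a name from the list of things; names that differ only in an ending like _2 or _b are one class to them, and where a whole thing is asked for, a point or a joint stands for the part that bears it (a point fixed in the world has none). Each returns a list of dicts, best first, with "conf" (0 to 1); they miss things now and then, are a little off and sometimes report something else, mostly with a low value. They report only what shows in the picture. A call takes as long as a camera call.
- ctrl.search_frame(camera, name): "box" ([left, top, width, height] in pixels, round what is visible of it).
- ctrl.silhouettes(camera, name): "region" (420x560 bool, what is visible of it) and "box" ([left, top, width, height] in pixels, round what is visible of it).
The state is a dict: "time_s": time; "joint_positions": joint angles; "joint_vel": joint speeds; "joint_torque": joint torques, N m; "tcp_pos": TCP position; "eef_rot": TCP orientation; "ft_force": force on the tool from outside, world axes, zero at the start; "ft_torque": the same for the moment, N m; "opening": finger opening in m; "grasp_force": force on a finger pad.
Only numpy, scipy, OpenCV 4.12 (cv2) and the standard library are available. Lean on these libraries where they do the work, as an engineer would, in place of code of your own. Each camera call takes 0.05 s, during which the arm holds its last target. There are 200 camera calls.

## Working session

There is one attempt and no reset: what is moved stays moved. The work goes in short steps, Python scripts to look and compute and a shell command to move; the robot and the scene stay as the last step left them, time stands still between calls to the robot, and variables do not carry over. Pictures are saved under pics/ and viewed, at most 10 in all, crops included, and the job is handed in when it is done.

```bash
mkdir -p pics; ls; cat > h.py <<'E'
import numpy as np, cv2
from plant import ctrl
from scipy.spatial.transform import Rotation as R
def T(cam):
    i=ctrl.camera_info(cam)
    if 'T' in i: return np.array(i['K']),np.array(i['T']),i
    s=ctrl.state(); M=np.eye(4); M[:3,:3]=R.from_quat(s['eef_rot']).as_matrix(); M[:3,3]=s['tcp_pos']
    return np.array(i['K']),M@np.array(i['hand_eye']),i
def ray(cam,u,v):
    K,M,_=T(cam); d=np.linalg.inv(K)@[u,v,1]; d=M[:3,:3]@[d[0],-d[1],-d[2]]
    return M[:3,3],d/np.linalg.norm(d)
def atz(cam,u,v,z):
    o,d=ray(cam,u,v); return o+d*(z-o[2])/d[2]
def proj(cam,P):
    K,M,_=T(cam); p=np.linalg.inv(M)@np.append(P,1); q=K@[p[0],-p[1],-p[2]]; return q[:2]/q[2]
def tri(l):
    A=np.zeros((3,3));b=np.zeros(3)
    for o,d in l:
        Q=np.eye(3)-np.outer(d,d);A+=Q;b+=Q@o
    return np.linalg.solve(A,b)
def save(cam,f): 
    im=ctrl.camera(cam); cv2.imwrite('pics/'+f,im[:,:,::-1]); return im
E
python3 - <<'E'
from h import *
a=save('scene','a.png');b=save('side','b.png')
for c in('scene','side'):
    print(c,{k:np.round(v,3).tolist() if not isinstance(v,str) else v for k,v in ctrl.camera_info(c).items()})
    for n in('dry_box','plunger_top','lid_grip','lid_bar','index_bar','lid'):
        print(n,[(np.round(r['box']).tolist(),round(r['conf'],2)) for r in ctrl.search_frame(c,n)][:2])
cv2.imwrite('pics/ab.png',cv2.resize(np.hstack([a,b])[:,:,::-1],None,fx=.71,fy=.71))
print(ctrl.state(),ctrl.finger_overhang)
E
```

```text
pics
scene {'K': [[469.192, 0.0, 275.592], [0.0, 469.192, 201.743], [0.0, 0.0, 1.0]], 'T': [[-0.62, 0.571, -0.538, -0.298], [-0.784, -0.439, 0.439, 0.8], [0.014, 0.694, 0.72, 1.239], [0.0, 0.0, 0.0, 1.0]]}
dry_box [([209.0, 180.0, 110.0, 82.0], 0.85)]
plunger_top []
lid_grip [([228.0, 180.0, 79.0, 52.0], 0.82)]
lid_bar [([228.0, 184.0, 80.0, 48.0], 0.62)]
index_bar [([210.0, 204.0, 19.0, 8.0], 0.4)]
lid [([227.0, 182.0, 80.0, 51.0], 0.84), ([343.0, 148.0, 22.0, 17.0], 0.65)]
side {'K': [[379.176, 0.0, 280.395], [0.0, 379.176, 206.275], [0.0, 0.0, 1.0]], 'T': [[-1.0, -0.007, -0.002, 0.529], [0.002, -0.581, 0.814, 1.083], [-0.007, 0.814, 0.581, 0.801], [0.0, 0.0, 0.0, 1.0]]}
dry_box [([238.0, 195.0, 75.0, 49.0], 0.74), ([227.0, 186.0, 86.0, 83.0], 0.64)]
plunger_top [([282.0, 187.0, 10.0, 7.0], 0.58)]
lid_grip [([239.0, 191.0, 76.0, 54.0], 0.94)]
lid_bar [([238.0, 191.0, 77.0, 53.0], 0.89)]
index_bar [([227.0, 221.0, 53.0, 20.0], 0.53)]
lid []
{'time_s': 0.7, 'joint_positions': array([ 1.23835457e+00,  9.10526036e-02,  1.23066087e+00,  2.05066124e-05,
        1.81981230e+00, -5.66775370e-02]), 'joint_vel': array([-6.34831988e-04, -2.21373570e-03,  1.20707858e-03,  1.26321661e-03,
       -4.26743523e-05,  3.41049940e-04]), 'joint_torque': array([-7.69908911e-04, -4.58311450e+01, -4.17993772e+01, -1.80858688e-04,
        4.68400176e-04, -7.67092433e-05]), 'tcp_pos': array([0.16335746, 0.57735119, 0.25032572]), 'eef_rot': array([ 1.37443132e-01,  9.90509659e-01,  3.47322019e-05, -3.28398875e-06]), 'ft_force': array([ 0.00355212,  1.08093197, -0.06322478]), 'ft_torque': array([-0.00887271,  0.04006885,  0.00126523]), 'grasp_force': 0.0, 'opening': 0.08537216249902145} 0.019
```

View pics/ab.png

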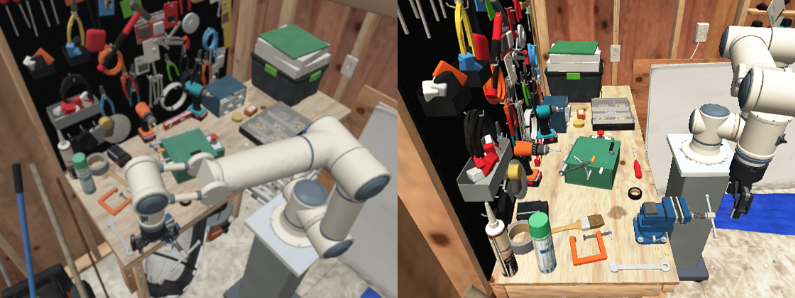

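```bash
python3 - <<'E'
from h import *
b=cv2.imread('pics/b.png')[165:305,180:360]; cv2.imwrite('pics/bc.png',cv2.resize(b,None,fx=4.2,fy=4.2,interpolation=cv2.INTER_CUBIC))
E
```

```text
(no output)
```

View pics/bc.png

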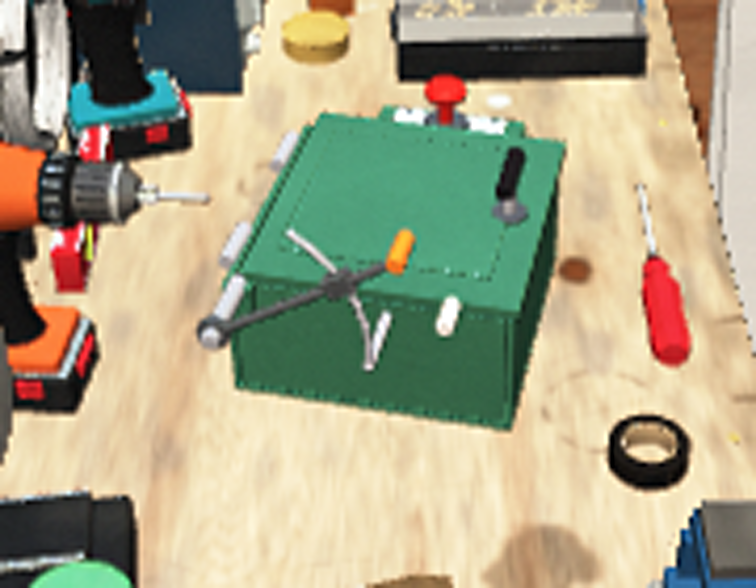

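```bash
cat > fit.py <<'E'
from h import *
from scipy.optimize import least_squares
obs=[((511,175),(-.08,0,.153)),((448,316),(-.06,.117,.111)),((513,430),(-.1025,.1,0)),((237,388),(.1025,.1,0)),((212,332),(.09,.135,.105)),((446,80),('p',-.1325,.137)),((401,252),('i',.147,0))]
def w(p,l): 
    x,y,a=p[:3]; c,s=np.cos(a),np.sin(a); return np.array([x+c*l[0]-s*l[1],y+s*l[0]+c*l[1],l[2]])
def f(p):
    r=[]
    for (u,v),l in obs:
        l=list(l)
        if l[0]=='p': l[0]=p[3]
        if l[0]=='i': l=[.09-.15*np.cos(p[4])-p[5]*np.sin(p[4]),l[1],.105+.15*np.sin(p[4])+p[5]*np.cos(p[4])]
        r+=list(proj('side',w(p,l))-[180+u/4.2,165+v/4.2])
    return np.array(r+[(p[5]-.006)*1000])
if __name__=='__main__':
    s=least_squares(f,[.55,.1,0,0,.5,.006],loss='soft_l1'); print(s.x.round(3)); print(s.fun.round(1))
    p=s.x; print('grip',w(p,(-.08,0,.153)).round(3),'plunger',w(p,(p[3],-.1325,.137)).round(3),'hinge',w(p,(.09,0,.105)).round(3))
E
python3 fit.py; python3 -m jog --help | head
```

```text
[ 0.548  0.155 -0.227 -0.005  0.566  0.006]
[-0.3 -0.6 -0.3  1.1 -0.6  0.8 -0.9  0.5  2.5 -4.5 -0.   0.3  0.9 -0.5
 -0.2]
grip [0.47  0.173 0.153] plunger [0.512 0.027 0.137] hinge [0.635 0.135 0.105]invalid input: not JSON, or not a number
```

```bash
cat > to.py <<'E'
import sys
from h import *
# usage: to.py x y z lean(rad about box y) yaw ; prints tool-frame shift & turn in jog units
x,y,z,lean,yaw=map(float,sys.argv[1:6])
by=np.array([-np.sin(yaw),np.cos(yaw),0]); bx=np.array([np.cos(yaw),np.sin(yaw),0])
B=np.c_[-bx,by,[0,0,-1]]; G=R.from_rotvec(by*lean)*R.from_matrix(B)
s=ctrl.state(); C=R.from_quat(s['eef_rot'])
d=C.inv().apply(np.array([x,y,z])-s['tcp_pos']); r=(C.inv()*G).as_rotvec()
print(s['time_s'],'shift',(d/.3).round(4),'turn',(r/2/np.pi).round(4),'tcp',s['tcp_pos'].round(4),'ft',np.round(s['ft_force'],1))
E
python3 to.py .512 .027 .33 0 -.227
```

```text
0.7 shift [-1.6177 -1.4488 -0.2657] turn [ 0.     -0.     -0.0078] tcp [0.1634 0.5774 0.2503] ft [ 0.   1.1 -0.1]
```

```bash
python3 -m jog '[-0.05,-0.04,-0.18,0,0,0,0, -0.18,-0.16,-0.26,0,0,0,0, -0.33,-0.29,-0.27,0,0,-0.004,0, -0.48,-0.43,-0.27,0,0,-0.006,0, -0.62,-0.56,-0.27,0,0,-0.008,0]'; python3 -m jog '[-0.15,-0.13,0,0,0,0,0, -0.3,-0.27,0,0,0,0,0, -0.45,-0.41,0,0,0,0,0, -0.6,-0.54,0,0,0,0,0, -0.75,-0.67,0,0,0,0,0]'; python3 to.py .512 .027 .3 0 -.227
```

```text
time_s: 1.32
tcp_pos: [0.2973, 0.3633, 0.3316]
eef_rot: [0.112, 0.994, 0.0, 0.0]
ft_force: [1.9, 0.5, 0.2]
opening: 0.0004
grasp_force: 0.0
time_s: 1.95
tcp_pos: [0.4718, 0.117, 0.3317]
eef_rot: [0.113, 0.994, 0.0, 0.001]
ft_force: [0.2, 1.3, 0.2]
opening: -0.0005
grasp_force: 0.0
1.95 shift [-0.1977 -0.2624  0.1055] turn [0.0001 0.0001 0.0002] tcp [0.4718 0.117  0.3317] ft [0.2 1.3 0.2]
```

```bash
python3 -m jog '[-0.1,-0.13,0,0,0,0,0, -0.2,-0.26,0,0,0,0,0, -0.2,-0.26,0,0,0,0,0, -0.2,-0.26,0,0,0,0,0, -0.2,-0.26,0,0,0,0,0]'; python3 - <<'E'
from h import *
ctrl.camera('wrist');save('wrist','w1.png')
for n,z in(('plunger_top',.137),('lid_grip',.153),('lid_bar',.11)):
    for r in ctrl.silhouettes('wrist',n)[:2]:
        v,u=np.nonzero(r['region']); print(n,r['conf'],r['box'],atz('wrist',u.mean(),v.mean(),z).round(3))
for P in [(.512,.027,.137),(.47,.173,.153)]: print(proj('wrist',P))
print(ctrl.camera_info('wrist'))
E
```

```text
time_s: 2.58
tcp_pos: [0.5117, 0.0305, 0.3317]
eef_rot: [0.112, 0.994, 0.0, 0.0]
ft_force: [0.2, -0.5, -0.1]
opening: -0.0002
grasp_force: 0.0
plunger_top 0.83 [259.6, 161.8, 36.3, 39.8] [0.511 0.025 0.137]
lid_grip 0.84 [303.4, 66.8, 249.1, 197.0] [0.518 0.144 0.153]
lid_bar 0.81 [303.3, 70.1, 252.2, 193.4] [0.53  0.157 0.11 ]
[280.21907856 182.34469462]
[443.95200882  99.11212061]
{'K': array([[355.79588548,   0.        , 281.00703067],
       [  0.        , 355.79588548, 204.86450082],
       [  0.        ,   0.        ,   1.        ]]), 'hand_eye': array([[ 8.30268403e-05,  9.53934024e-01,  3.00016452e-01,
         7.73840324e-02],
       [ 9.99999994e-01, -9.93325168e-05,  3.90972812e-05,
        -2.23800285e-03],
       [ 6.70976160e-05,  3.00016447e-01, -9.53934027e-01,
        -1.22841153e-01],
       [ 0.00000000e+00,  0.00000000e+00,  0.00000000e+00,
         1.00000000e+00]])}
```

View pics/w1.png

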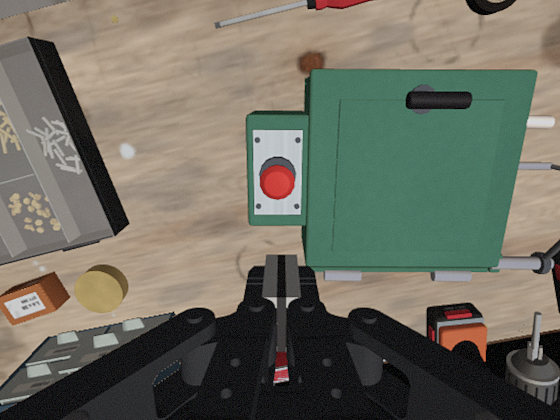

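```bash
python3 - <<'E'
from h import *
print(atz('wrist',439,100,.153),atz('wrist',471,99,.153),atz('wrist',408,100.5,.153))
E
python3 to.py .511 .025 .165 0 -.227; python3 -m jog '[0,-0.018,0.19,0,0,0,0, 0,-0.018,0.37,0,0,0,0, 0,-0.018,0.5,0,0,0,0, 0,-0.018,0.555,0,0,0,0, 0,-0.018,0.555,0,0,0,0]';python3 to.py .511 .025 .143 0 -.227
```

```text
[0.46980095 0.16901642 0.153     ] [0.47479374 0.19441577 0.153     ] [0.46459115 0.14441481 0.153     ]
2.825 shift [-0.0009 -0.0171  0.555 ] turn [0.     0.0001 0.0004] tcp [0.5118 0.0301 0.3315] ft [-0.6  0.   0.4]
time_s: 3.45
tcp_pos: [0.5105, 0.0243, 0.1644]
eef_rot: [0.112, 0.994, -0.0, -0.001]
ft_force: [0.2, 0.3, 0.7]
opening: -0.0001
grasp_force: 0.0
3.45 shift [-0.0012  0.0027  0.0715] turn [-0.     -0.0002  0.0003] tcp [0.5105 0.0243 0.1644] ft [0.2 0.3 0.7]
```

```bash
python3 -m jog '[0,0,0.03,0,0,0,0, 0,0,0.055,0,0,0,0, 0,0,0.068,0,0,0,0, 0,0,0.07,0,0,0,0, 0,0,0.07,0,0,0,0]'; python3 -c "
from plant import ctrl;print(ctrl.search_frame('side','plunger_top')[:1])"
```

```text
time_s: 4.08
tcp_pos: [0.512, 0.0241, 0.146]
eef_rot: [0.113, 0.994, 0.0, 0.002]
ft_force: [1.7, 0.4, 7.4]
opening: -0.0002
grasp_force: 3.5
[{'box': [282.2, 186.6, 9.9, 6.6], 'conf': 0.58}]
```

```bash
python3 -m jog '[0,0,0.01,0,0,0,0, 0,0,0.02,0,0,0,0, 0,0,0.02,0,0,0,0, 0,0,0.02,0,0,0,0, 0,0,0.02,0,0,0,0]'
```

```text
time_s: 4.75
tcp_pos: [0.5124, 0.0242, 0.1453]
eef_rot: [0.112, 0.994, 0.0, 0.004]
ft_force: [-8.4, 0.8, 28.3]
opening: 0.0001
grasp_force: 14.3
```

The force jumped from 7 to 28 N with no travel, so the plunger is at its stop. Retract and go above the handle.

```bash
python3 -m jog '[0,0,-0.04,0,0,0,0, 0,0,-0.1,0,0,0,0, 0,0,-0.25,0,0,0,0, 0,0,-0.33,0,0,0,1, 0,0,-0.33,0,0,0,1]'; python3 to.py .470 .169 .235 0 -.227
```

```text
time_s: 5.38
tcp_pos: [0.5115, 0.024, 0.2391]
eef_rot: [0.113, 0.994, 0.0, 0.002]
ft_force: [-1.2, -0.5, -0.7]
opening: 0.0357
grasp_force: 0.0
5.375 shift [0.2429 0.44   0.013 ] turn [0.0001 0.0006 0.0002] tcp [0.5115 0.024  0.2391] ft [-1.2 -0.5 -0.7]
```

```bash
python3 -m jog '[0.08,0.15,0,0,0,0,1, 0.16,0.3,0,0,0,0,1, 0.243,0.44,0,0,0,0,1, 0.243,0.44,0,0,0,0,1, 0.243,0.44,0,0,0,0,1]'; python3 to.py .470 .169 .153 0 -.227; python3 - <<'E'
from h import *
save('wrist','w2.png'); print(proj('wrist',(.47,.169,.153)), ctrl.state()['opening'])
for n in ('plunger_top',): print([(r['conf'],r['box']) for r in ctrl.search_frame('wrist',n)])
E
```

```text
time_s: 6.0
tcp_pos: [0.469, 0.1687, 0.2353]
eef_rot: [0.112, 0.994, -0.001, -0.001]
ft_force: [-0.2, -0.7, 0.4]
opening: 0.0855
grasp_force: 0.0
6.0 shift [-0.0035  0.0023  0.2743] turn [-0.0003 -0.0003  0.0003] tcp [0.469  0.1687 0.2353] ft [-0.2 -0.7  0.4]
[286.35737884 225.60745369] 0.08523483785449634
[(0.79, [83.4, 281.1, 49.8, 43.0])]
```

View pics/w2.png

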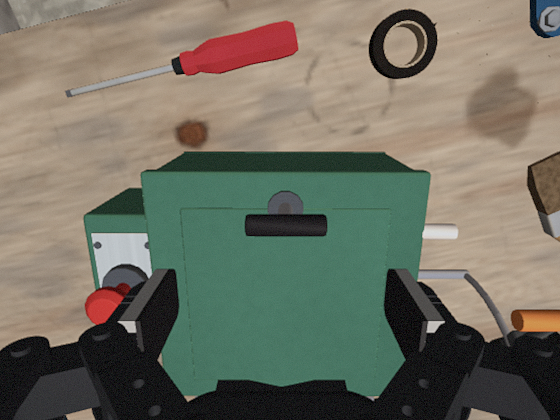

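```bash
python3 -m jog '[0,0.002,0.12,0,0,0,0.9, 0,0.002,0.24,0,0,0,0.85, 0,0.002,0.272,0,0,0,0.85, 0,0.002,0.272,0,0,0,0.3, 0,0.002,0.272,0,0,0,0.3]'; python3 -m jog '[0,0,0,0,0,0,0.3,0,0,0,0,0,0,0.3,0,0,0,0,0,0,0.3,0,0,0,0,0,0,0.3,0,0,0,0,0,0,0.3]'; python3 - <<'E'
from h import *
save('wrist','w3.png')
E
```

```text
time_s: 6.72
tcp_pos: [0.4702, 0.171, 0.1569]
eef_rot: [0.112, 0.994, 0.002, 0.001]
ft_force: [1.4, 5.3, -5.1]
opening: 0.0483
grasp_force: 62.6
time_s: 7.35
tcp_pos: [0.4702, 0.171, 0.1569]
eef_rot: [0.112, 0.994, 0.002, 0.001]
ft_force: [0.5, 5.3, -3.9]
opening: 0.0483
grasp_force: 62.7
```

View pics/w3.png

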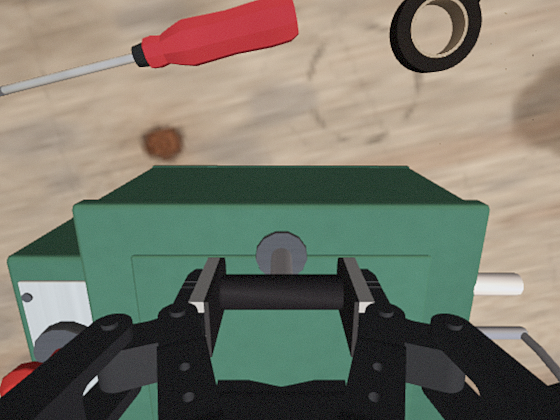

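```bash
python3 -m jog '[-0.011,0,-0.034,0,0.0095,0,0.3, -0.023,0,-0.067,0,0.019,0,0.3, -0.038,0,-0.099,0,0.0286,0,0.3, -0.054,0,-0.13,0,0.038,0,0.3, -0.073,0,-0.16,0,0.0477,0,0.3]'; cat > lid.py <<'E'
from h import *
a=-.227;bx=np.array([np.cos(a),np.sin(a),0]);H=np.array([.635,.131,.105])
s=ctrl.state();d=s['tcp_pos']-H; x=d@bx;z=d[2]
print('lid~',np.arctan2(z,-x)-np.arctan2(.048,.17),'r',np.hypot(x,z),'lean',np.arccos(-R.from_quat(s['eef_rot']).as_matrix()[2,2]),s['ft_force'].round(1),s['ft_torque'].round(2))
E
python3 lid.py
```

```text
time_s: 8.02
tcp_pos: [0.4919, 0.1659, 0.2041]
eef_rot: [0.111, 0.983, 0.018, -0.148]
ft_force: [1.9, 7.7, -8.5]
opening: 0.0487
grasp_force: 64.9
lid~ 0.31693112970746506 r 0.17750186663243092 lean 0.29946845549860707 [ 1.9  7.7 -8.5] [ 0.96 -0.77 -0.53]
```

```bash
python3 -m jog '[-0.011,0,-0.034,0,0.0095,0,0.3, -0.023,0,-0.067,0,0.019,0,0.3, -0.038,0,-0.099,0,0.0286,0,0.3, -0.054,0,-0.13,0,0.038,0,0.3, -0.054,0,-0.13,0,0.038,0,0.3]';python3 lid.py
python3 - <<'E'
from h import *
b=save('side','s2.png'); cv2.imwrite('pics/s2c.png',cv2.resize(b[170:290,190:340,::-1],None,fx=5,fy=5,interpolation=cv2.INTER_CUBIC))
E
```

```text
time_s: 8.65
tcp_pos: [0.5182, 0.1599, 0.2356]
eef_rot: [0.108, 0.958, 0.031, -0.265]
ft_force: [-2.5, 7.5, -6.9]
opening: 0.048
grasp_force: 65.0
lid~ 0.5513987993072311 r 0.17759998363987 lean 0.53928088039365 [-2.5  7.5 -6.9] [ 0.91 -0.58 -0.88]
```

View pics/s2c.png

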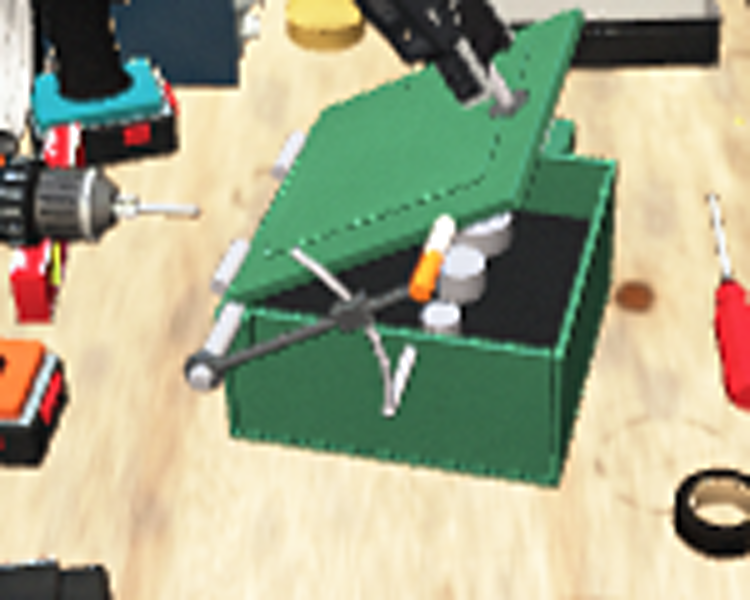

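```bash
python3 - <<'E'
from h import *
from fit import w
p=(.547,.152,-.227)
def P(th,y): return proj('side',w(p,(.09-.15*np.cos(th)+.006*np.sin(th),y,.105+.15*np.sin(th)+.006*np.cos(th))))
cv=lambda q:((q-[190,170])*5).round(1)
for th in(.5,.55,.6): print(th,cv(P(th,.102)),cv(P(th,.115)),cv(P(th,.147)),cv(P(th,.162)))
# colour centroids / axes
im=cv2.imread('pics/s2.png')[170:290,190:340]; h=cv2.cvtColor(im,cv2.COLOR_BGR2HSV)[36:64,78:104]
m=(h[...,0]<20)&(h[...,1]>150)&(h[...,2]>140); v,u=np.nonzero(m); print('orange',(u.mean()+78.5)*5,(v.mean()+36.5)*5,m.sum())
m=(h[...,1]<60)&(h[...,2]>190)&(np.arange(78,104)<92); v,u=np.nonzero(m); print('white',(u.mean()+78.5)*5,(v.mean()+36.5)*5,m.sum())
E
```

```text
0.5 [450.7 230.2] [445.3 244.4] [431.5 280.6] [424.8 298.3]
0.55 [443.4 219.8] [437.9 234. ] [423.9 270.1] [417.1 287.7]
0.6 [435.5 209.7] [429.9 223.8] [415.6 259.7] [408.7 277.2]
orange 423.65384615384613 282.1153846153846 26
white 444.77941176470586 265.29411764705884 68
```

```bash
python3 -m jog '[0,0,0,0,0,0,0.3,0,0,0,0,0,0,0.3,0,0,0,0,0,0,0.3,0,0,0,0,0,0,0.3,0,0,0,0,0,0,0.3]'; python3 lid.py; python3 -c "
from plant import ctrl;print(ctrl.finish_job())"
```

```text
time_s: 9.32
tcp_pos: [0.518, 0.1599, 0.2355]
eef_rot: [0.108, 0.958, 0.031, -0.263]
ft_force: [-0.3, 6.2, -8.5]
opening: 0.0483
grasp_force: 64.9
lid~ 0.5500770379804495 r 0.17765743155714864 lean 0.5363474893694185 [-0.3  6.2 -8.5] [ 0.82 -0.95 -0.81]
the job is handed in; nothing more can be done
None
```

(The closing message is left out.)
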